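# Press a label holder home behind the shelf lip

### The arm

A 6-joint arm with a two-finger parallel gripper is mounted at the origin on the work surface. World frame = base frame: x ahead of the robot, y to its left, z up, the work surface at z = 0. Lengths are in m, angles in rad, forces in N, time in s.
With the tool pointing down it reaches from about 0.375 to 0.975 m from the base axis. Payload 3.8 kg.
Tool frame: the origin (TCP) lies midway between the tips of the shut fingers; the grasp point (between the pads) lies 19 mm behind it; z points along the fingers, y is the direction in which the jaws open and shut (so a half turn about z gives the same grasp; the last joint's range is limited). The gripper opens to 85 mm and grips with 20 to 120 N. Pads are 22 mm wide; open, the fingers measure 114 mm over their backs; the gripper's body (76 mm by 85 mm) begins 54 mm behind the grasp point. The pads swing forward as they close: fully open they stand 13 mm farther back than shut.
Start: joints at [-1.306, 0.264, 1.604, -0, 1.274, -0.037], TCP at [0.201, -0.644, 0.231] pointing down, gripper open.
Joint ranges: [-2.63, 2.63], [-0.94, 2.18], [0.31, 2.57], [-1.31, 4.45], [0, 2.66], [-2.55, 2.55]. Speed limits (rad/s): [2.57, 2.57, 3.14, 3.14, 3.14, 3.14].

### API

Orientations are given as a rotation vector (axis times angle).
In Python, from workcell import bot gives the robot as it stands. The module is installed in compiled form; this text tells all that it offers.
- The arm moves only by the tool play_rows, never from a script. Its argument "series" is a list of rows, each an object with "translation": the shift along the tool's x, y, z in m, a list of three; "spin": the turn about the tool's z in units of 5 degrees (1.0 is 5 degrees). In form: [{"translation": [dx, dy, dz], "spin": spin}, ...]. A call has 1 to 5 rows; each row shifts and turns the commanded pose from where the row before left it, along the tool's axes as they then stand; what a row does not reach is not made up. A row lasts 1/10 s, in which the tool goes at most 50 mm and 8.59 degrees, less where a joint would pass 70% of its speed; a pose out of reach is approached as far as the arm can. A call is refused whole if a number of a shift passes 0.05 or a number of a turn 1, either way. A call with a gripper value outside its range is refused whole. "jaw" is the gripper's target within -1 to 1 (fully open at 1, half-way at 0, shut at -1), set as the call begins (left out, the last holds). The fingers move at their own pace and stop on an object; "force" is the grip in N (left out, the last holds). Time passes only in rows, so rows that do not move let the fingers close. It gives the time, the measured TCP pose, the force and the opening at its end, in the units of the state.
- bot.read_state(): the state, without advancing time (a new reading comes with each control period).
- bot.read_camera(name): name is "scene" or "top" or "wrist"; returns the picture (384x512x3 uint8, blue, green, red); there is no depth.
- bot.get_calibration(name): a dict with "fov_y" (degrees; the focal length in pixels is half the picture's height over the tangent of half this angle, whatever the lens; pixels are square), "cx", "cy" (the principal point, pixels), "R" (3x3) and "t" (3): a world point X has camera coordinates R X + t. Camera axes: x right, y down, z forward; pixel columns grow to the right and rows downward; lengths in m; the calibration is good to about 2 mm. A picture is of the moment at which its call begins: read the wrist's pose just before it. get_calibration takes no time and is no camera call; for the wrist camera it gives the pose at the moment of the call.
- bot.finish_job(): hands the job in, once; it reports no verdict.
The state is a dict: "time": time; "q": joint angles; "joint_vel": joint speeds; "joint_torque": joint torques, N m; "tool_pos": TCP position; "tcp_rot": TCP orientation; "wrist_force": force on the tool from outside, world axes, zero at the start; "torque": the same for the moment, N m; "width": opening from 0.0 (shut) to 1.0 (fully open).
Only numpy, scipy, OpenCV 4.12 (cv2) and the standard library are available. Lean on these libraries where they do the work, as an engineer would, in place of code of your own. Each camera call takes 0.05 s, during which the arm holds its last target. There are 200 camera calls.

### The job

Pick the loose label holder out of the parts tray and push its tongue down into the slot behind the lip of the low shelf, label face to the front like the one already fitted, until its bridge sits fully home on the lip against the spring in the slot. Press it firmly but do not ram it, and finish while still gripping it and holding it pressed home: do not let go. Leave the other parts in the tray and do not shift the jars, bottle, cup or wrench.

Things in the scene. Friction and masses are not known exactly. Their poses are not given: they have to be found in the camera images.
- holder_grip (a point): Centre of the grip rib of the loose label holder: grey plastic saddle (inverted U, 84 mm tall, about 80 g) standing on its two legs in the tray. Axes: x from label face to tongue, y along its width, z up. The rib is 12 mm thick (x), 40 wide (y), 30 tall, upright on the bridge; this point is half-way up it, 69 mm above the feet. Grip it from above across the 12 mm. Other tray parts are at most 50 mm tall.
- holder_tongue (a point): Middle of the foot of that holder's tongue, 10.5 mm to +x of the grip point and 69 mm below it, same axes. The tongue is the plain leg at +x: 48 mm long, 6 mm thick, 44 mm wide, the last 6 mm thinned to 3 mm. The legs have a 16 mm gap (x) between them; the flat bridge over them is 6 mm thick, 27 (x) by 60 mm (y), its top 15 mm below the grip point.
- holder_face (a point): A point in that holder's label face, 11 mm to -x of the grip point and 45 mm below it, same axes. The face is the leg at -x: 48 mm long, 5 mm thick, 60 mm wide, with blank paper on it.
- slot (a point): Centre of the mouth of the shelf's slot, level with the lip's top (95 to 107 mm above the bench). Axes: x from lip to rear of shelf, y along the lip, z up. The slot is 10 mm wide (x), its open bay 68 mm long (y). The lip, an upright aluminium wall 10 mm thick, lies just to its -x. Holder home: axes agree with these, bridge resting on the lip's top, tongue foot 48 mm below this point, face in front of the lip.
- seat (a joint): Spring bar down in the slot under the tongue: 0 when free (its top 41 mm below the slot's mouth), growing downward in m; 0.007 with the holder home. It pushes up with 4 N when first touched, 7.5 N at home, and lifts the holder if it is let go. Home is felt as a hard stop (bridge on lip) after the spring.
- tray: Open blue plastic parts tray, 220 mm (x) by 240 mm (y), 30 mm high, walls and floor 5 mm; origin under its centre.
- shelf: The low shelf, fixed, 170 mm (x) by 260 mm (y), lip on the robot side; origin 70 mm to +x of the slot point and 95 mm below it. Its board lies 15 mm below the lip's top. An identical holder is already fitted (fixed) 90 mm to +y of the slot point. Tray and shelf may stand either way round, left or right.
- card_stand: Other part in the tray, not wanted: small L-shaped grey card stand, foot 40 by 50 mm, 48 mm tall, origin under its centre.
- bolt: Other part in the tray: steel bolt standing on its head, 30 mm head, 46 mm tall, origin under its centre.
- collar: Other part in the tray: steel collar, 46 mm across, 22 mm tall, origin under its centre.
- jar_a: Small jar on the shelf board, 36 mm across, 50 mm tall, origin under its centre.
- jar_b: Small jar on the shelf board, 36 mm across, 45 mm tall, origin under its centre.
- bottle: White bottle with blue cap on the bench beyond the tray and shelf, 70 mm across, 170 mm tall, origin under its centre.
- cup: White cup on the bench at the side, 72 mm across, 85 mm tall, origin under its centre.
- wrench: Wrench lying on the bench between tray and shelf, 150 mm long, origin under its centre.
Not all that is in view belongs to the job. What is shaped like the part that bears holder_grip but green or orange is not meant.

How it is judged:
On the way, in this order (a step that is already met when the one before it is completed fails the run):
1. the holder is lifted clear of the tray in the gripper (height (world z) of holder_tongue above 0.04 m and contact force between holder and tray below 0.05 N and contact force between the fingers and holder above 1 N), for 0.2 s.
2. the tongue has entered the slot behind the lip, face in front (x of holder_tongue in the frame of slot between -0.006 and 0.006 m and y of holder_tongue in the frame of slot between -0.015 and 0.015 m and x of holder_face in the frame of slot below -0.012 m and z of holder_tongue in the frame of slot below -0.012 m), for 0.1 s.
At the end, for the whole second after the job is handed in: The holder's tongue is in the slot behind the lip (within 6 mm across, 15 mm along), face in front, upright within 0.07 rad, its bridge within 2.5 mm of the lip's top, the spring bar pressed more than 4.5 mm, the gripper still gripping it (over 2 N) and pressing it on the shelf (over 5 N), at rest (x of holder_tongue in the frame of slot between -0.006 and 0.006 m and y of holder_tongue in the frame of slot between -0.015 and 0.015 m and x of holder_face in the frame of slot below -0.012 m and z of holder_tongue in the frame of slot below -0.0455 m and angle between the z axis of holder_tongue and the z axis of slot, either way round below 0.07 rad and value of joint seat above 0.0045 m and contact force between the fingers and holder above 2 N and contact force between holder and shelf above 5 N and linear speed of holder below 0.01 m/s); the arm keeps its last pose, push and grip.
It fails at once if the holder is rammed: more than 200 N of impact between it and the shelf (contact force between holder and shelf above 200 N).
It fails at once if another part is taken out of the tray or pushed far about in it (height (world z) of any of card_stand, bolt, collar above 0.05 m or distance of any of card_stand, bolt, collar from where it was at the start of the episode above 0.06 m).
It fails at once if a jar, the bottle, the cup or the wrench is shifted more than 30 mm or tipped (distance of any of jar_a, jar_b, bottle, cup, wrench from where it was at the start of the episode above 0.03 m or angle between any of jar_a, jar_b, bottle, cup's own z axis and vertical above 0.5 rad).
It also fails if it takes over 40 s, if anything falls off the work surface, if the arm or the gripper's body presses on something with over 40 N, if the wrist force passes 120 N, or if a joint passes its speed limit or range.

## Working session

There is one attempt and no reset: what is moved stays moved. The work goes in short steps, Python scripts to look and compute and a tool call to move; the robot and the scene stay as the last step left them, time stands still between calls to the robot, and variables do not carry over. Pictures are saved under pics/ and viewed, about 8 in all and at most 12, crops included, and the job is handed in when it is done.

Besides the shell and the picture viewer there is one more tool, called after "Call:" as name(argument=value, ...) on one line, values as JSON. play_rows: Moves the arm, as the interface text tells. Its arguments: {"type":"object","properties":{"series":{"type":"array","items":{"type":"object","properties":{"translation":{"type":"array","items":{"type":"number"}},"spin":{"type":"number"}}}},"jaw":{"type":"number"},"force":{"type":"number"}},"required":["series"]}

```bash
mkdir -p pics; cat > h.py <<'E'
import numpy as np, cv2
from workcell import bot
def cal(n):
    c=bot.get_calibration(n); return dict(f=192/np.tan(np.radians(c['fov_y'])/2),cx=c['cx'],cy=c['cy'],R=np.array(c['R']),t=np.array(c['t']))
def ray(c,u,v):
    d=c['R'].T@np.array([(u-c['cx'])/c['f'],(v-c['cy'])/c['f'],1]); return -c['R'].T@c['t'],d
def onz(c,u,v,z):
    o,d=ray(c,u,v); return o+d*(z-o[2])/d[2]
def proj(c,X):
    p=c['R']@np.array(X)+c['t']; return c['f']*p[:2]/p[2]+[c['cx'],c['cy']]
E
python3 - <<'E'
from h import *
for n in ['scene','top']:
    c=cal(n); im=bot.read_camera(n); cv2.imwrite(f'pics/{n}.png',im); cv2.imwrite(f'pics/{n}_b.png',cv2.resize(im,(800,600),interpolation=cv2.INTER_CUBIC)); print(n,c)
s=bot.read_state();print(s)
E
```

```text
scene {'f': np.float64(392.68521725078836), 'cx': 257.7598157991085, 'cy': 191.52581743792615, 'R': array([[ 0.06860423,  0.99758054,  0.0112487 ],
       [ 0.76557363, -0.04541268, -0.64174349],
       [-0.63967998,  0.05263803, -0.76683685]]), 't': array([ 0.08393508, -0.37893152,  1.52399442])}
top {'f': np.float64(369.70406370638494), 'cx': 253.07752005434546, 'cy': 189.41794737268464, 'R': array([[ 0.022419  , -0.99973338,  0.00552808],
       [-0.98160464, -0.02306046, -0.18952716],
       [ 0.18960411, -0.00117738, -0.98185992]]), 't': array([-0.1003099 ,  0.61190425,  1.07461083])}
{'time': 0.1, 'q': array([-1.30589604e+00,  2.64696334e-01,  1.60524460e+00, -2.00584571e-05,
        1.27371833e+00, -3.69130189e-02]), 'joint_vel': array([-1.52161164e-03, -2.16413677e-03, -4.84822469e-03, -4.10613122e-04,
        7.08450527e-05, -1.53066660e-03]), 'joint_torque': array([ 7.86864694e-04, -5.16704071e+01, -3.68591094e+01, -1.86478178e-05,
        6.31936913e-03, -3.78424306e-05]), 'tool_pos': array([ 0.20045317, -0.64384785,  0.23007019]), 'tcp_rot': array([-3.1038599e+00, -4.7199069e-01,  3.9891049e-04]), 'wrist_force': array([-0.51100003,  0.2393741 ,  0.45840426]), 'torque': array([ 0.06233621, -0.00608456,  0.01821194]), 'width': 1.001113773918438}
```

View pics/top_b.png

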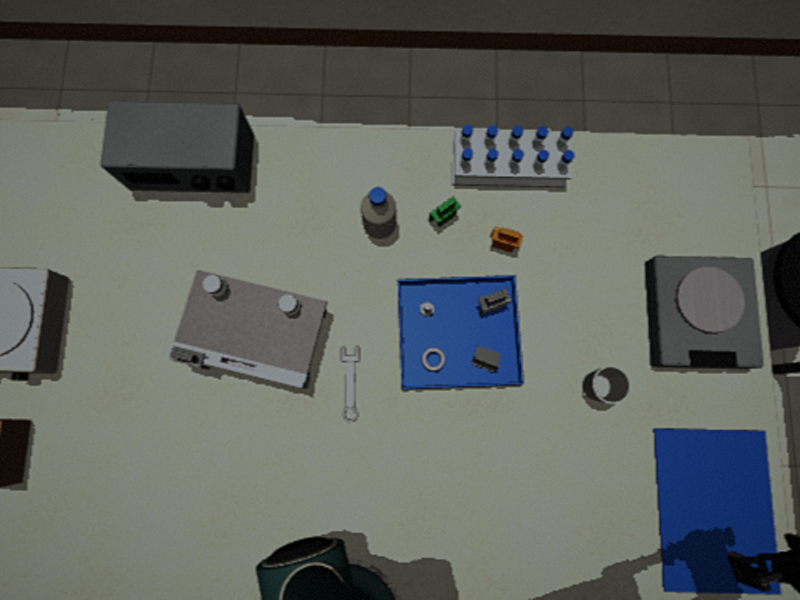

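View pics/scene_b.png

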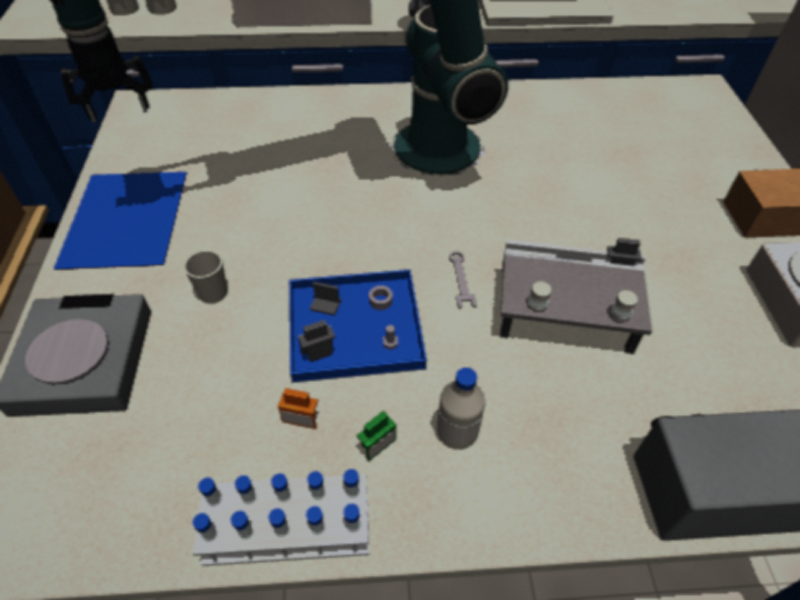

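```bash
python3 - <<'E'
from h import *
from scipy.spatial.transform import Rotation as R
c=cal('top'); k=.64
for n,u,v,z in [('rib',494,298,.089),('slot',240,363,.1),('lipL',173,352,.1),('lipR',306,385,.1),('fit rib',186,354,.13),('bottlecap',378,195,.17),('jarA',214,284,.13),('jarB',290,303,.13),('bolt',428,309,.04),('stand',487,358,.03),('brR',327,302,.08),('brL',197,270,.08)]:
    print(n,onz(c,u*k,v*k,z).round(3))
s=bot.read_state(); print(R.from_rotvec(s['tcp_rot']).as_matrix().round(3))
w=cal('wrist');print(w, -w['R'].T@w['t'])
im=cv2.imread('pics/top.png'); a=cv2.resize(im[165:250,90:350],None,fx=3,fy=3,interpolation=cv2.INTER_CUBIC)
im=cv2.imread('pics/scene.png'); b=cv2.resize(im[145:245,180:430],None,fx=3.12,fy=3.12,interpolation=cv2.INTER_CUBIC)
o=np.zeros((600,800,3),np.uint8);o[:255,:780]=a;o[260:260+b.shape[0],:780]=b[:,:780];cv2.imwrite('pics/crop.png',cv2.convertScaleAbs(o,alpha=1.5))
E
```

```text
rib [ 0.609 -0.274  0.089]
slot [0.473 0.198 0.1  ]
lipL [0.491 0.323 0.1  ]
lipR [0.436 0.074 0.1  ]
fit rib [0.485 0.288 0.13 ]
bottlecap [ 0.78 -0.05  0.17]
jarA [0.615 0.248 0.13 ]
jarB [0.583 0.106 0.13 ]
bolt [ 0.593 -0.152  0.04 ]
stand [ 0.499 -0.27   0.03 ]
brR [0.595 0.045 0.08 ]
brL [0.652 0.299 0.08 ]
[[ 0.955  0.297 -0.001]
 [ 0.297 -0.955  0.002]
 [ 0.    -0.002 -1.   ]]
{'f': np.float64(281.15826193530876), 'cx': 257.3959430006608, 'cy': 194.31101478775912, 'R': array([[ 0.29733558, -0.95477017, -0.00233945],
       [-0.91243131, -0.28487025,  0.29379932],
       [-0.28117727, -0.08522241, -0.95586426]]), 't': array([-0.67373738, -0.03818818,  0.37839712])} [ 0.27187867 -0.62189512  0.37133977]
```

View pics/crop.png

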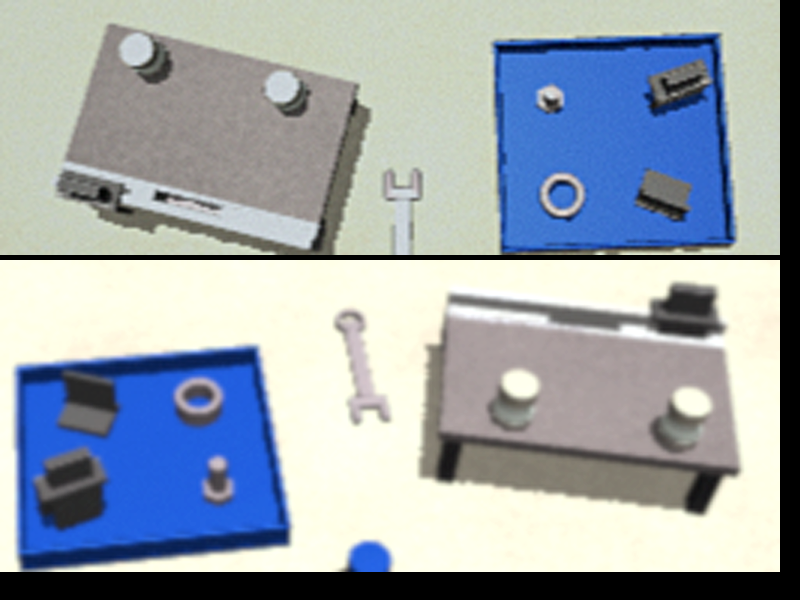

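```bash
cat >> h.py <<'E'
from scipy.spatial.transform import Rotation as Rot
def pose():
    s=bot.read_state(); M=Rot.from_rotvec(s['tcp_rot']).as_matrix(); return s,np.array(s['tool_pos']),M
def yawx(M): return np.degrees(np.arctan2(M[1,0],M[0,0]))
def plan(target,yaw,n=None,vmax=.045):
    s,p,M=pose(); y0=yawx(M); dy=(yaw-y0+180)%360-180; d=np.array(target)-p
    n=n or int(max(np.ceil(np.linalg.norm(d)/vmax),np.ceil(abs(dy)/5),1))
    print('from',p.round(4),'yaw',y0.round(2),'d',d.round(4),'dyaw',round(dy,2),'rows',n)
    for i in range(n):
        Mi=Rot.from_euler('z',dy*i/n,degrees=True).as_matrix()@M
        print((Mi.T@d/n).round(4).tolist(),round(-dy/5/n,3))
E
python3 -c "
from h import *
plan([.609,-.274,.205],107,18)"
```

```text
from [ 0.2005 -0.6438  0.2301] yaw 17.29 d [ 0.4085  0.3698 -0.0251] dyaw 89.71 rows 18
[0.0278, -0.0129, 0.0014] -0.997
[0.0288, -0.0104, 0.0014] -0.997
[0.0296, -0.0079, 0.0014] -0.997
[0.0302, -0.0053, 0.0014] -0.997
[0.0305, -0.0026, 0.0014] -0.997
[0.0306, 0.0, 0.0014] -0.997
[0.0305, 0.0027, 0.0014] -0.997
[0.0301, 0.0053, 0.0014] -0.997
[0.0296, 0.0079, 0.0014] -0.997
[0.0288, 0.0105, 0.0014] -0.997
[0.0278, 0.0129, 0.0014] -0.997
[0.0265, 0.0153, 0.0014] -0.997
[0.0251, 0.0175, 0.0014] -0.997
[0.0235, 0.0197, 0.0014] -0.997
[0.0217, 0.0216, 0.0013] -0.997
[0.0197, 0.0234, 0.0013] -0.997
[0.0176, 0.025, 0.0013] -0.997
[0.0154, 0.0265, 0.0013] -0.997
```

Call:
play_rows(series=[{"translation": [0.028,-0.013,0.001],"spin": -1},{"translation": [0.029,-0.01,0.001],"spin": -1},{"translation": [0.03,-0.008,0.001],"spin": -1},{"translation": [0.03,-0.005,0.001],"spin": -1},{"translation": [0.03,-0.003,0.001],"spin": -1}], jaw=1)

```text
time: 0.6
tool_pos: [0.3149, -0.5406, 0.2256]
tcp_rot: [-2.927, -1.138, 0.0]
wrist_force: [-0.4, 0.0, 0.9]
width: 1.003
```

Call:
play_rows(series=[{"translation": [0.031,0,0.001],"spin": -1},{"translation": [0.03,0.003,0.001],"spin": -1},{"translation": [0.03,0.005,0.001],"spin": -1},{"translation": [0.03,0.008,0.001],"spin": -1},{"translation": [0.029,0.01,0.001],"spin": -1}])

```text
time: 1.1
tool_pos: [0.4279, -0.4371, 0.2206]
tcp_rot: [-2.611, -1.745, 0.0]
wrist_force: [0.5, -0.2, -0.4]
width: 1.001
```

Call:
play_rows(series=[{"translation": [0.028,0.013,0.001],"spin": -1},{"translation": [0.026,0.015,0.001],"spin": -1},{"translation": [0.025,0.018,0.001],"spin": -1},{"translation": [0.023,0.02,0.001],"spin": -1},{"translation": [0.022,0.022,0.001],"spin": -1}])

```text
time: 1.6
tool_pos: [0.5418, -0.3347, 0.2156]
tcp_rot: [-2.172, -2.269, 0.0]
wrist_force: [-0.2, 0.4, -0.1]
width: 0.999
```

Call:
play_rows(series=[{"translation": [0.02,0.023,0.001],"spin": -1},{"translation": [0.018,0.025,0.001],"spin": -1},{"translation": [0.015,0.026,0.001],"spin": -1},{"translation": [0,0,0],"spin": 0}])

```text
time: 2.0
tool_pos: [0.6102, -0.2707, 0.2123]
tcp_rot: [-1.856, -2.534, -0.002]
wrist_force: [-0.8, -0.8, 0.2]
width: 0.999
```

```bash
cat > look.py <<'E'
from h import *
import sys
s,p,M=pose(); c=cal('wrist'); im=bot.read_camera('wrist'); np.save('c.npy',c,allow_pickle=True)
cv2.imwrite('pics/w%s.png'%sys.argv[1],im); cv2.imwrite('pics/w%s_b.png'%sys.argv[1],cv2.convertScaleAbs(cv2.resize(im,(800,600),interpolation=cv2.INTER_CUBIC),alpha=1.5))
print(s['time'],p,yawx(M),M.round(3).tolist(),s['wrist_force'],s['width'])
E
python3 look.py 1
```

```text
2.0 [ 0.61017587 -0.27069285  0.21229312] 107.56529880611349 [[-0.302, 0.953, -0.0], [0.953, 0.302, 0.002], [0.002, 0.0, -1.0]] [-0.76963147 -0.78923914  0.15573277] 0.9994332802497955
```

View pics/w1_b.png

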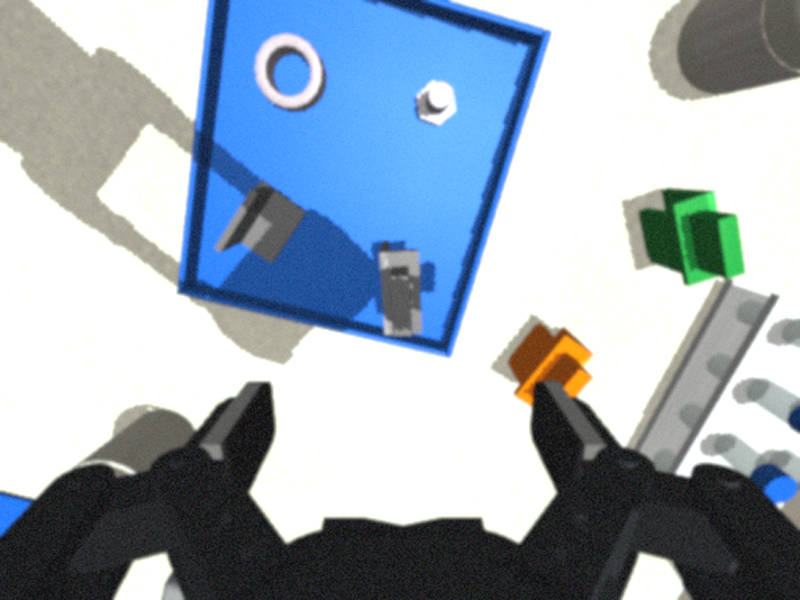

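```bash
python3 - <<'E'
from h import *
im=cv2.imread('pics/w1.png'); c=np.load('c.npy',allow_pickle=True).item()
x0,y0,x1,y1=232,150,285,220
h=cv2.cvtColor(im,cv2.COLOR_BGR2HSV)[y0:y1,x0:x1]
m=((h[...,1]<70)&(h[...,2]>35)).astype(np.uint8)*255
n,l,st,ce=cv2.connectedComponentsWithStats(m);print(st)
k=np.argmax(st[1:,4])+1
cn=max(cv2.findContours((l==k).astype(np.uint8),0,2)[0],key=cv2.contourArea)
r=cv2.minAreaRect(cn);b=cv2.boxPoints(r)+[x0,y0];print(r,b)
P=[onz(c,u,v,.059) for u,v in b];print(np.round(P,4),[np.linalg.norm(P[i]-P[i-1]).round(4) for i in range(4)])
a=cv2.resize(im[y0:y1,x0:x1],None,fx=7.5,fy=7.5,interpolation=cv2.INTER_CUBIC)
a2=cv2.resize(m,None,fx=7.5,fy=7.5,interpolation=0)
cv2.imwrite('pics/c2.png',np.hstack([cv2.convertScaleAbs(a,alpha=1.8),cv2.cvtColor(a2,8)]))
E
```

```text
[[   0    0   53   70 2372]
 [  11    6   27   60 1304]
 [   0   66   15    4   34]]
((23.89169692993164, 35.38442611694336), (59.321563720703125, 25.01765251159668), 88.49256896972656) [[242.60692501 156.06297302]
 [267.61592102 155.40484619]
 [269.1764679  214.70587921]
 [244.16747284 215.36400604]]
[[ 0.5871 -0.2499  0.059 ]
 [ 0.6119 -0.2412  0.059 ]
 [ 0.6344 -0.3041  0.059 ]
 [ 0.6079 -0.3133  0.059 ]] [np.float64(0.0668), np.float64(0.0263), np.float64(0.0667), np.float64(0.0281)]
```

View pics/c2.png

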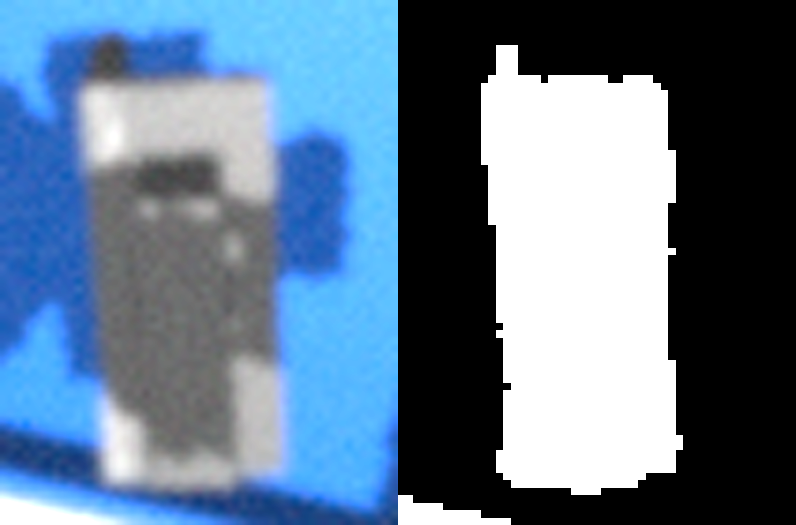

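```bash
python3 - <<'E'
from h import *
c=np.load('c.npy',allow_pickle=True).item()
q=lambda u,v,z:onz(c,232+u/7.5-.5,150+v/7.5-.5,z)
P=np.array([q(82,79,.059),q(271,78,.059),q(283,472,.059),q(104,485,.059)])
print(P.round(4),P.mean(0))
for a,b in((3,0),(2,1),(0,1),(3,2)):
    d=P[b]-P[a];print(np.linalg.norm(d),np.degrees(np.arctan2(d[1],d[0])))
R=np.array([q(135,158,.089),q(218,158,.089),q(145,455,.089),q(235,452,.089)]);print(R.round(4))
E
```

```text
[[ 0.5881 -0.2539  0.059 ]
 [ 0.6134 -0.2458  0.059 ]
 [ 0.6336 -0.3015  0.059 ]
 [ 0.6088 -0.3115  0.059 ]] [ 0.61099112 -0.27817347  0.059     ]
0.06116715264398749 109.75802229409173
0.059246339861828506 109.9100841484281
0.026623620604380515 17.869961293295294
0.026786751905815274 21.991351881975927
[[ 0.5974 -0.2561  0.089 ]
 [ 0.6075 -0.2529  0.089 ]
 [ 0.6106 -0.2944  0.089 ]
 [ 0.6219 -0.2903  0.089 ]]
```

```bash
python3 -c "
from h import *
plan([.610,-.276,.063],109.8,5)"
```

```text
from [ 0.6088 -0.2721  0.2123] yaw 107.42 d [ 0.0012 -0.0039 -0.1493] dyaw 2.38 rows 5
[-0.0008, 0.0, 0.0299] -0.095
[-0.0008, 0.0, 0.0299] -0.095
[-0.0008, 0.0, 0.0299] -0.095
[-0.0008, 0.0, 0.0299] -0.095
[-0.0008, -0.0, 0.0299] -0.095
```

Call:
play_rows(series=[{"translation": [-0.001,0,0.03],"spin": -0.1},{"translation": [-0.001,0,0.03],"spin": -0.1},{"translation": [-0.001,0,0.03],"spin": -0.1},{"translation": [-0.001,0,0.03],"spin": -0.1},{"translation": [0,0,0.02],"spin": -0.1}])

```text
time: 2.55
tool_pos: [0.6069, -0.2779, 0.0703]
tcp_rot: [-1.807, -2.565, 0.002]
wrist_force: [-0.3, -1.2, -0.3]
width: 0.996
```

Call:
play_rows(series=[{"translation": [0,0,0.009],"spin": 0},{"translation": [0,0,0],"spin": 0}])

```text
time: 2.75
tool_pos: [0.6076, -0.2776, 0.0624]
tcp_rot: [-1.806, -2.566, 0.001]
wrist_force: [-0.2, -0.1, -0.4]
width: 1.0
```

Call:
play_rows(series=[{"translation": [0,0,0],"spin": 0},{"translation": [0,0,0],"spin": 0},{"translation": [0,0,0],"spin": 0},{"translation": [0,0,0],"spin": 0},{"translation": [0,0,0],"spin": 0}], jaw=-1, force=80)

```text
time: 3.25
tool_pos: [0.6098, -0.2776, 0.065]
tcp_rot: [1.806, 2.569, 0.0]
wrist_force: [-1.2, -0.2, 0.7]
width: 0.145
```

Call:
play_rows(series=[{"translation": [0,0,0],"spin": 0},{"translation": [0,0,0],"spin": 0},{"translation": [0,0,0],"spin": 0}])

```text
time: 3.55
tool_pos: [0.61, -0.2777, 0.065]
tcp_rot: [1.806, 2.569, 0.0]
wrist_force: [0.7, 0.7, 4.5]
width: 0.125
```

Call:
play_rows(series=[{"translation": [0,0,-0.01],"spin": 0},{"translation": [0,0,-0.03],"spin": 0},{"translation": [0,0,-0.04],"spin": 0},{"translation": [0,0,-0.04],"spin": 0},{"translation": [0,0,-0.03],"spin": 0}])

```text
time: 4.05
tool_pos: [0.6098, -0.2777, 0.217]
tcp_rot: [1.806, 2.569, 0.0]
wrist_force: [0.7, 0.1, -0.8]
width: 0.122
```

```bash
python3 -c "
from h import *
plan([.46,.14,.215],77.5,12);print(pose()[0])"
```

```text
from [ 0.6098 -0.2777  0.217 ] yaw 109.79 d [-0.1498  0.4177 -0.002 ] dyaw -32.29 rows 12
[0.037, 0.0, 0.0001] 0.538
[0.0369, -0.0017, 0.0001] 0.538
[0.0368, -0.0034, 0.0001] 0.538
[0.0366, -0.0052, 0.0001] 0.538
[0.0363, -0.0069, 0.0001] 0.538
[0.036, -0.0086, 0.0001] 0.538
[0.0355, -0.0102, 0.0001] 0.538
[0.035, -0.0119, 0.0001] 0.538
[0.0344, -0.0135, 0.0001] 0.538
[0.0337, -0.0151, 0.0001] 0.538
[0.033, -0.0167, 0.0001] 0.538
[0.0322, -0.0182, 0.0001] 0.538
{'time': 4.05, 'q': array([-4.64546161e-01,  2.62079094e-01,  1.63269113e+00, -9.05434208e-05,
        1.24504024e+00, -8.09902562e-01]), 'joint_vel': array([-0.00107084, -0.19572403, -0.29658764,  0.00087495,  0.49958646,
       -0.00351548]), 'joint_torque': array([ 4.28335404e-02, -5.01876390e+01, -3.49164677e+01, -3.08391849e-03,
       -2.16454687e-01,  1.34624293e-04]), 'tool_pos': array([ 0.60975702, -0.27774548,  0.21704835]), 'tcp_rot': array([1.80565534e+00, 2.56866922e+00, 2.79821291e-04]), 'wrist_force': array([ 0.6817103 ,  0.10893255, -0.76997303]), 'torque': array([0.02921705, 0.00551696, 0.02427677]), 'width': 0.12186996888696347}
```

Call:
play_rows(series=[{"translation": [0.037,0,0],"spin": 0.54},{"translation": [0.037,-0.002,0],"spin": 0.54},{"translation": [0.037,-0.003,0],"spin": 0.54},{"translation": [0.037,-0.005,0],"spin": 0.54},{"translation": [0.036,-0.007,0],"spin": 0.54}])

```text
time: 4.55
tool_pos: [0.5459, -0.1018, 0.214]
tcp_rot: [-2.098, -2.337, 0.001]
wrist_force: [1.0, 0.3, -1.1]
width: 0.124
```

Call:
play_rows(series=[{"translation": [0.036,-0.009,0],"spin": 0.54},{"translation": [0.036,-0.01,0],"spin": 0.54},{"translation": [0.035,-0.012,0],"spin": 0.54},{"translation": [0.034,-0.014,0],"spin": 0.54},{"translation": [0.034,-0.015,0],"spin": 0.54}])

```text
time: 5.05
tool_pos: [0.483, 0.0724, 0.2141]
tcp_rot: [-2.359, -2.075, 0.001]
wrist_force: [1.1, 0.6, -2.0]
width: 0.121
```

Call:
play_rows(series=[{"translation": [0.033,-0.017,0],"spin": 0.54},{"translation": [0.032,-0.018,0],"spin": 0.54},{"translation": [0,0,0],"spin": 0},{"translation": [0,0,0],"spin": 0}])

```text
time: 5.45
tool_pos: [0.4587, 0.1411, 0.2142]
tcp_rot: [2.449, 1.967, -0.001]
wrist_force: [-0.4, 0.6, -0.7]
width: 0.123
```

```bash
python3 look.py 2
```

```text
5.45 [0.45873199 0.14114865 0.21419026] 77.55635229637802 [[0.215, 0.977, -0.0], [0.977, -0.215, -0.001], [-0.001, -0.0, -1.0]] [-0.41407549  0.64308089 -0.73500776] 0.12285407538624173
```

View pics/w2_b.png

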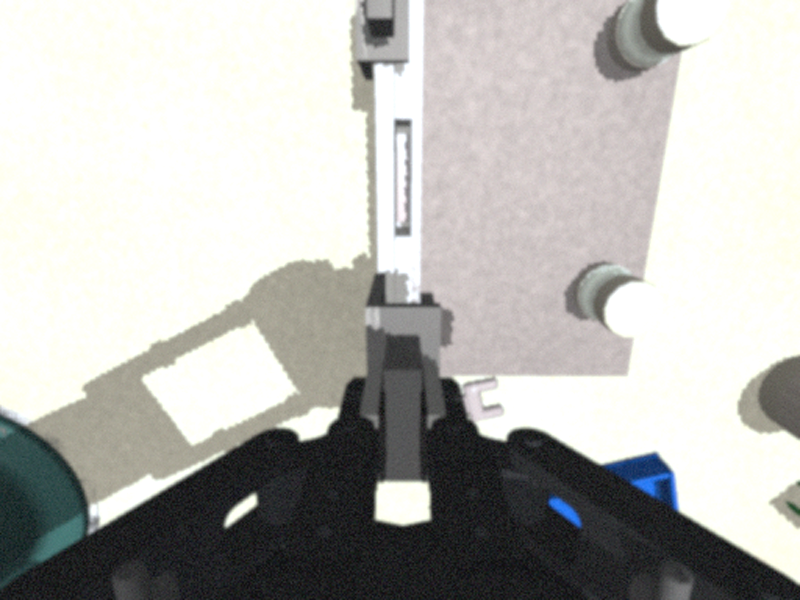

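```bash
python3 - <<'E'
from h import *
im=cv2.imread('pics/w2.png')
a=cv2.resize(im[68:160,225:290],None,fx=6,fy=6,interpolation=cv2.INTER_CUBIC)
b=cv2.resize(im[160:252,225:290],None,fx=6,fy=6,interpolation=cv2.INTER_CUBIC)
o=np.hstack([a,b]);cv2.imwrite('pics/c3.png',cv2.convertScaleAbs(o,alpha=1.3));print(o.shape)
E
```

```text
(552, 780, 3)
```

View pics/c3.png

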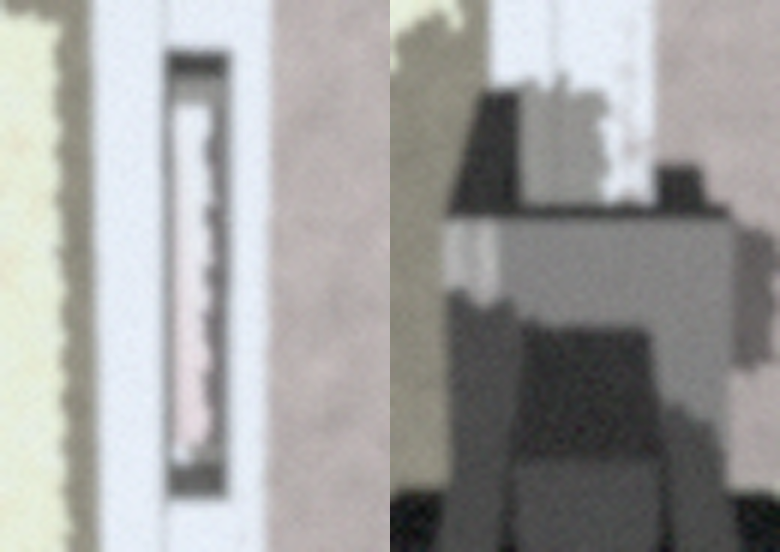

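```bash
python3 - <<'E'
from h import *
c=np.load('c.npy',allow_pickle=True).item()
q=lambda u,v,z:onz(c,225+u/6-.5,68+v/6-.5,z)
for z in (.095,.101,.107):
    A=np.array([q(166,50,z),q(230,50,z),q(226,497,z),q(167,497,z)])
    d1=A[0]-A[3];d2=A[1]-A[2]
    print(z,A.mean(0).round(4),[np.linalg.norm(d).round(4) for d in(d1,d2,A[1]-A[0],A[2]-A[3])],[np.degrees(np.arctan2(d[1],d[0])).round(2) for d in(d1,d2)])
    L=q(102,500,z);U=q(92,50,z);d=U-L;print('lip front',np.degrees(np.arctan2(d[1],d[0])))
# lip height via top view: bay centre
s,p,M=pose();print(p)
B=lambda u,v,z:M.T@(q(u-390,v+552,z)-p)
for z in (p[2]-.003,p[2]-.006,p[2]-.009):
    print('bridge',B(446,219,z).round(4),B(730,219,z).round(4))
for z in (p[2]-.06,): print('tongue foot',B(655,167,z),B(703,167,z),'face foot',B(485,92,z),B(520,92,z))
print('rib',B(525,330,p[2]+.024),B(650,330,p[2]+.024))
# bay in top view
t=cal('top');im=cv2.imread('pics/top.png')[222:245,135:175]
g=cv2.cvtColor(im,6);m=(g<g.max()*.55).astype(np.uint8);n,l,st,ce=cv2.connectedComponentsWithStats(m);print(st,ce)
for z in(.095,.101,.107):print(onz(t,153.5,232.3,z))
E
```

```text
0.095 [0.4733 0.2088 0.095 ] [np.float64(0.0638), np.float64(0.0638), np.float64(0.0091), np.float64(0.0091)] [np.float64(77.39), np.float64(77.33)]
lip front 77.88211099644812
0.101 [0.4734 0.2089 0.101 ] [np.float64(0.0623), np.float64(0.0623), np.float64(0.0089), np.float64(0.0089)] [np.float64(77.39), np.float64(77.33)]
lip front 77.88211099644812
0.107 [0.4734 0.2091 0.107 ] [np.float64(0.0609), np.float64(0.0609), np.float64(0.0087), np.float64(0.0087)] [np.float64(77.39), np.float64(77.33)]
lip front 77.88211099644812
[0.45911292 0.14046514 0.21420679]
bridge [ 0.0302 -0.0135  0.003 ] [0.0302 0.0119 0.003 ]
bridge [ 0.0292 -0.0138  0.006 ] [0.0293 0.0122 0.006 ]
bridge [ 0.0283 -0.014   0.009 ] [0.0283 0.0125 0.009 ]
tongue foot [0.01907833 0.0075372  0.05998611] [0.01908838 0.01348152 0.05998617] face foot [ 0.02855893 -0.01336168  0.05997889] [ 0.02856614 -0.0090853   0.05997894]
rib [ 0.03002813 -0.00548136 -0.02402211] [ 0.03004396  0.0038098  -0.02402201]
[[  0   0  40  23 748]
 [  6   7  12   3  22]
 [ 20  10   8   3  11]
 [  0  12  40  11 139]] [[20.47860963  9.84625668]
 [10.59090909  8.27272727]
 [23.72727273 11.        ]
 [15.30935252 17.64028777]]
[0.47380017 0.19934001 0.095     ]
[0.47338413 0.19775594 0.101     ]
[0.4729681  0.19617187 0.107     ]
```

```bash
python3 - <<'E'
from h import *
print(bot.get_calibration('wrist').keys())
c=np.load('c.npy',allow_pickle=True).item();t=cal('top');s=cal('scene')
k=.64
T=lambda u,v,z:onz(t,90+u/3-.5,165+v/3-.5,z).round(4)
S=lambda u,v,z:onz(s,180+u/3.12-.5,145+(v-260)/3.12-.5,z).round(4)
W=lambda u,v,z:onz(c,u*k-.5,v*k-.5,z).round(4)
z=.1
print('bay top',T(155,193,z),T(222,208,z))
print('bay scene',S(550,315,z),S(621,325,z))
print('bay wrist',W(403,237,z),W(403,119,z))
print('jarB top cap', T(286,83,.13),W(633,308,.13),S(519,383,.13))
print('jarA', T(138,48,.135),S(690,405,.135),W(687,18,.135))
print('fit bridge near edge z.106',T(124,202,.106),W(385,62,.106))
print('lip right end',T(316,235,.1),S(447,297,.1))
print('board corner R rear',T(357,82,.085),W(628,376,.085),S(440,432,.085))
E
```

```text
dict_keys(['fov_y', 'cx', 'cy', 'R', 't'])
bay top [0.4826 0.2343 0.1   ] [0.4697 0.1689 0.1   ]
bay scene [0.4763 0.1701 0.1   ] [0.493  0.2336 0.1   ]
bay wrist [0.4665 0.1776 0.1   ] [0.4802 0.2396 0.1   ]
jarB top cap [0.5877 0.109  0.13  ] [0.5801 0.118  0.13  ] [0.5838 0.1119 0.13  ]
jarA [0.6174 0.2511 0.135 ] [0.621  0.2497 0.135 ] [0.6094 0.2493 0.135 ]
fit bridge near edge z.106 [0.4729 0.2614 0.106 ] [0.4769 0.2671 0.106 ]
lip right end [0.4461 0.0774 0.1   ] [0.4471 0.0774 0.1   ]
board corner R rear [0.5985 0.0468 0.085 ] [0.5947 0.0506 0.085 ] [0.5981 0.0466 0.085 ]
```

Call:
play_rows(series=[{"translation": [0,-0.006,0.015],"spin": 0},{"translation": [0,-0.005,0.015],"spin": 0},{"translation": [0,0,0.008],"spin": 0},{"translation": [0,0,0],"spin": 0}])

```text
time: 5.9
tool_pos: [0.4467, 0.1421, 0.1735]
tcp_rot: [-2.451, -1.962, 0.007]
wrist_force: [0.0, 0.4, -0.8]
width: 0.123
```

```bash
python3 look.py 3; python3 - <<'E'
from h import *
im=cv2.imread('pics/w3.png')
a=cv2.resize(im[55:205,215:315],None,fx=4,fy=4,interpolation=cv2.INTER_CUBIC)
cv2.imwrite('pics/c4.png',cv2.convertScaleAbs(a,alpha=1.3))
E
```

```text
5.9 [0.44665785 0.14213839 0.17349932] 77.34362186778093 [[0.219, 0.976, -0.005], [0.976, -0.219, -0.001], [-0.002, -0.004, -1.0]] [ 0.04638206  0.38776315 -0.75907181] 0.12278918453984708
```

View pics/c4.png

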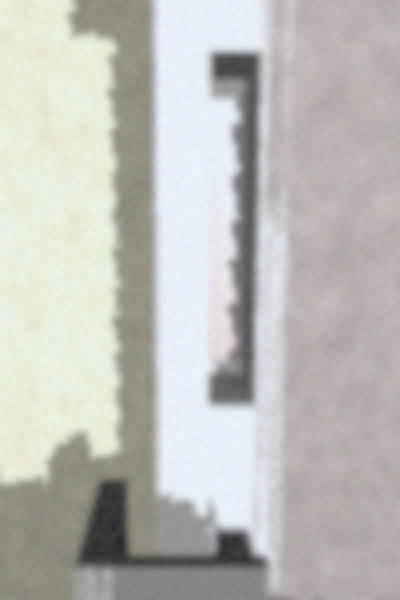

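```bash
python3 - <<'E'
from h import *
c=np.load('c.npy',allow_pickle=True).item(); s,p,M=pose()
q=lambda u,v,z:M.T@(onz(c,215+u/4-.5,55+v/4-.5,z)-p)
for z in(.095,.101,.107):
    print(z,'bay',[q(*a,z)[:2].round(4).tolist() for a in((212,55),(260,55),(210,403),(253,403))],'lip',q(155,55,z)[:2].round(4),q(156,500,z)[:2].round(4))
z=p[2]-.06
print('foot z',z,q(218,533,z).round(4),q(248,533,z).round(4),'face',q(100,482,z).round(4),q(127,482,z).round(4),'bridge',q(80,564,p[2]-.006),q(265,564,p[2]-.006))
print(p,yawx(M))
E
```

```text
0.095 bay [[0.1015, 0.006], [0.1015, 0.0146], [0.0389, 0.0063], [0.0389, 0.0147]] lip [ 0.1015 -0.0042] [ 0.0193 -0.0044]
0.101 bay [[0.1008, 0.0058], [0.1008, 0.0142], [0.0398, 0.0061], [0.0398, 0.0143]] lip [ 0.1008 -0.0041] [ 0.0208 -0.0043]
0.107 bay [[0.1001, 0.0056], [0.1001, 0.0138], [0.0408, 0.0059], [0.0408, 0.0139]] lip [ 0.1001 -0.004 ] [ 0.0223 -0.0042]
foot z 0.11471833382860375 [0.018  0.0074 0.06  ] [0.018  0.0129 0.0599] face [ 0.0276 -0.0142  0.06  ] [ 0.0276 -0.0093  0.06  ] bridge [ 0.0288368  -0.01355997  0.005994  ] [0.02887016 0.01159384 0.0059297 ]
[0.44757759 0.14245142 0.17471833] 77.35222400970565
```

Call:
play_rows(series=[{"translation": [0.02,0,0],"spin": 0},{"translation": [0.025,0,0],"spin": 0},{"translation": [0.02,0,0],"spin": 0},{"translation": [0.005,0,0],"spin": 0},{"translation": [0,0,0],"spin": 0}])

```text
time: 6.45
tool_pos: [0.4643, 0.2118, 0.1766]
tcp_rot: [2.45, 1.965, 0.0]
wrist_force: [0.6, -1.1, -1.5]
width: 0.123
```

Call:
play_rows(series=[{"translation": [0,0,0.004],"spin": 0},{"translation": [0,0,0.004],"spin": 0},{"translation": [0,0,0.002],"spin": 0},{"translation": [0,0,0],"spin": 0}])

```text
time: 6.85
tool_pos: [0.4633, 0.2107, 0.1656]
tcp_rot: [-2.452, -1.963, 0.002]
wrist_force: [0.3, 0.1, -0.9]
width: 0.12
```

```bash
python3 look.py 4; python3 - <<'E'
from h import *
a=cv2.imread('pics/w4.png')[70:260,180:345]
im=bot.read_camera('scene');b=im[135:215,300:430]
a=cv2.resize(a,(430,495),interpolation=2);b=cv2.resize(b,None,fx=2.8,fy=2.8,interpolation=2)
o=np.zeros((495,430+b.shape[1],3),np.uint8);o[:,:430]=a;o[:b.shape[0],430:]=b
cv2.imwrite('pics/c5.png',cv2.convertScaleAbs(o,alpha=1.4));print(o.shape)
E
```

```text
6.85 [0.46330595 0.21072965 0.16558353] 77.34925597729733 [[0.219, 0.976, -0.001], [0.976, -0.219, -0.001], [-0.001, -0.001, -1.0]] [ 0.28741609  0.12723383 -0.92425253] 0.12047980137775663
(495, 794, 3)
```

View pics/c5.png

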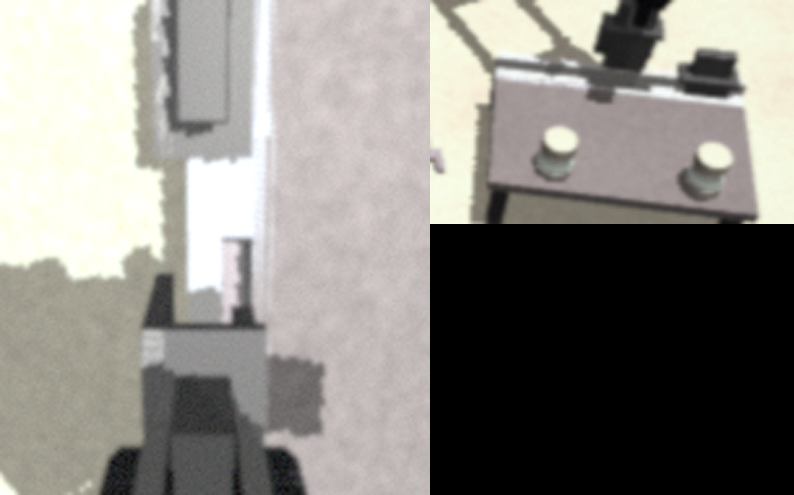

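```bash
python3 - <<'E'
from h import *
c=np.load('c.npy',allow_pickle=True).item(); s,p,M=pose()
im=cv2.imread('pics/w4.png');a=cv2.resize(im[150:205,230:295],None,fx=9,fy=9,interpolation=2);cv2.imwrite('pics/c6.png',cv2.convertScaleAbs(a,alpha=1.3))
q=lambda u,v,z:(M.T@(onz(c,180+u/2.606-.5,70+v/2.606-.5,z)-p))[:2].round(4)
for z in(.095,.103):print('bay',q(223,240,z),q(253,240,z),q(222,290,z),q(252,290,z),'lip',q(187,160,z),q(187,280,z))
z=p[2]-.06;print(z,'tongue',q(232,308,z),q(252,308,z),'face',q(155,275,z),q(174,275,z))
E
```

```text
bay [0.0354 0.0052] [0.0354 0.0139] [0.0203 0.005 ] [0.0203 0.0139] lip [ 0.0582 -0.0052] [ 0.0234 -0.0054]
bay [0.0369 0.0049] [0.0369 0.0134] [0.0224 0.0048] [0.0224 0.0134] lip [ 0.0589 -0.005 ] [ 0.0253 -0.0052]
0.10616672201770858 tongue [0.0179 0.0076] [0.0179 0.0133] face [ 0.0275 -0.0141] [ 0.0275 -0.0088]
```

View pics/c6.png

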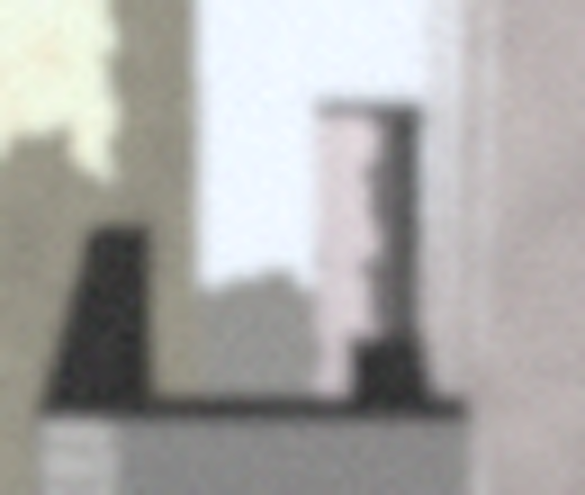

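Call:
play_rows(series=[{"translation": [0.005,-0.001,0],"spin": 0},{"translation": [0,0,0],"spin": 0},{"translation": [0,0,0.003],"spin": 0},{"translation": [0,0,0.003],"spin": 0},{"translation": [0,0,0],"spin": 0}])

```text
time: 7.45
tool_pos: [0.4634, 0.2164, 0.1595]
tcp_rot: [-2.452, -1.964, 0.002]
wrist_force: [-0.7, -0.8, -1.2]
width: 0.122
```

Call:
play_rows(series=[{"translation": [0,0,0.003],"spin": 0},{"translation": [0,0,0.003],"spin": 0},{"translation": [0,0,0.002],"spin": 0},{"translation": [0,0,0],"spin": 0}])

```text
time: 7.85
tool_pos: [0.4636, 0.2164, 0.1518]
tcp_rot: [-2.452, -1.964, 0.001]
wrist_force: [0.0, -0.5, -0.8]
width: 0.122
```

Call:
play_rows(series=[{"translation": [0,0,0.004],"spin": 0},{"translation": [0,0,0.004],"spin": 0},{"translation": [0,0,0.004],"spin": 0},{"translation": [0,0,0],"spin": 0}])

```text
time: 8.25
tool_pos: [0.4633, 0.2163, 0.1393]
tcp_rot: [-2.452, -1.964, 0.002]
wrist_force: [-0.1, 0.2, -1.2]
width: 0.123
```

```bash
python3 look.py 5; python3 - <<'E'
from h import *
im=cv2.imread('pics/w5.png');a=cv2.resize(im[130:235,220:300],None,fx=5.5,fy=5.5,interpolation=2);cv2.imwrite('pics/c7.png',cv2.convertScaleAbs(a,alpha=1.3))
E
```

```text
8.25 [0.46332989 0.2163076  0.13934851] 77.39296846368646 [[0.218, 0.976, -0.002], [0.976, -0.218, -0.001], [-0.001, -0.001, -1.0]] [-0.13430479  0.2253106  -1.22239887] 0.12278662972976652
```

View pics/c7.png

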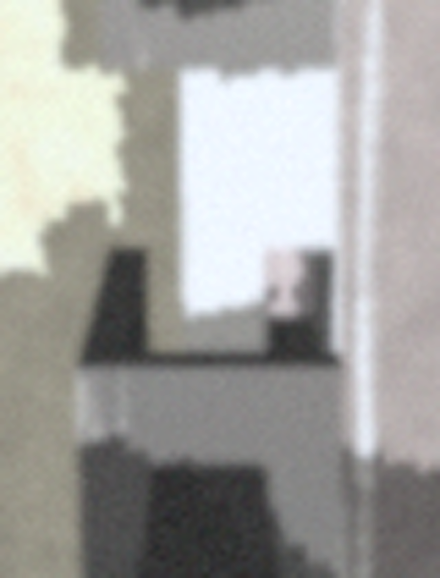

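Call:
play_rows(series=[{"translation": [0,0,0.004],"spin": 0},{"translation": [0,0,0.004],"spin": 0},{"translation": [0,0,0.004],"spin": 0},{"translation": [0,0,0.002],"spin": 0},{"translation": [0,0,0],"spin": 0}])

```text
time: 8.8
tool_pos: [0.4636, 0.2164, 0.1257]
tcp_rot: [-2.452, -1.964, 0.002]
wrist_force: [0.2, 0.9, -1.5]
width: 0.122
```

Call:
play_rows(series=[{"translation": [0,0,0.002],"spin": 0},{"translation": [0,0,0.002],"spin": 0},{"translation": [0,0,0],"spin": 0}])

```text
time: 9.1
tool_pos: [0.4638, 0.2165, 0.122]
tcp_rot: [-2.452, -1.964, 0.001]
wrist_force: [-0.3, 0.0, -1.1]
width: 0.121
```

Call:
play_rows(series=[{"translation": [0,0,0.002],"spin": 0},{"translation": [0,0,0.002],"spin": 0},{"translation": [0,0,0],"spin": 0}])

```text
time: 9.4
tool_pos: [0.4637, 0.2164, 0.1179]
tcp_rot: [-2.452, -1.964, 0.001]
wrist_force: [0.1, -0.2, -1.2]
width: 0.12
```

Call:
play_rows(series=[{"translation": [0,0,0.002],"spin": 0},{"translation": [0,0,0],"spin": 0}])

```text
time: 9.6
tool_pos: [0.4638, 0.2165, 0.116]
tcp_rot: [-2.452, -1.964, 0.001]
wrist_force: [0.7, 0.2, -0.1]
width: 0.122
```

Call:
play_rows(series=[{"translation": [0,0,0.002],"spin": 0},{"translation": [0,0,0],"spin": 0}])

```text
time: 9.8
tool_pos: [0.464, 0.2166, 0.1146]
tcp_rot: [-2.452, -1.964, -0.0]
wrist_force: [-1.6, 0.4, 3.9]
width: 0.121
```

Call:
play_rows(series=[{"translation": [0,0,0.002],"spin": 0},{"translation": [0,0,0],"spin": 0}])

```text
time: 10.0
tool_pos: [0.4641, 0.2166, 0.1125]
tcp_rot: [2.452, 1.964, 0.001]
wrist_force: [-1.0, -0.1, 3.9]
width: 0.124
```

Call:
play_rows(series=[{"translation": [0,0,0.002],"spin": 0},{"translation": [0,0,0],"spin": 0}])

```text
time: 10.2
tool_pos: [0.4641, 0.2166, 0.1105]
tcp_rot: [2.452, 1.964, 0.001]
wrist_force: [-1.9, -0.3, 4.6]
width: 0.12
```

Call:
play_rows(series=[{"translation": [0,0,0.0015],"spin": 0},{"translation": [0,0,0],"spin": 0}])

```text
time: 10.4
tool_pos: [0.4641, 0.2167, 0.1091]
tcp_rot: [2.452, 1.964, 0.001]
wrist_force: [-2.9, -0.8, 5.8]
width: 0.121
```

Call:
play_rows(series=[{"translation": [0,0,0.0015],"spin": 0},{"translation": [0,0,0],"spin": 0}])

```text
time: 10.6
tool_pos: [0.4642, 0.2167, 0.1088]
tcp_rot: [2.452, 1.964, 0.0]
wrist_force: [-5.5, -2.5, 12.5]
width: 0.124
```

Call:
play_rows(series=[{"translation": [0,0,0.001],"spin": 0},{"translation": [0,0,0],"spin": 0}])

```text
time: 10.8
tool_pos: [0.4642, 0.2167, 0.1088]
tcp_rot: [2.452, 1.964, 0.0]
wrist_force: [-7.6, -3.0, 18.3]
width: 0.124
```

Call:
play_rows(series=[{"translation": [0,0,0.001],"spin": 0},{"translation": [0,0,0],"spin": 0},{"translation": [0,0,0],"spin": 0},{"translation": [0,0,0],"spin": 0}])

```text
time: 11.2
tool_pos: [0.4643, 0.2167, 0.1088]
tcp_rot: [2.452, 1.964, 0.0]
wrist_force: [-9.9, -4.0, 24.8]
width: 0.126
```

```bash
python3 look.py 6; python3 - <<'E'
from h import *
im=cv2.imread('pics/w6.png');a=cv2.resize(im[130:235,220:300],None,fx=5,fy=5,interpolation=2)
s=bot.read_camera('scene');b=cv2.resize(s[130:210,340:430],None,fx=4,fy=4,interpolation=2)
o=np.zeros((525,760,3),np.uint8);o[:,:400]=a;o[:320,400:]=b
cv2.imwrite('pics/c8.png',cv2.convertScaleAbs(o,alpha=1.4));print(pose()[0]['wrist_force'])
E
```

```text
11.2 [0.46425475 0.21669867 0.10876686] 77.39069073453636 [[0.218, 0.976, 0.0], [0.976, -0.218, 0.0], [0.0, 0.0, -1.0]] [-9.93192923 -3.96328794 24.81930423] 0.1258191954564517
[-10.34078868  -4.37523036  25.47552756]
```

View pics/c8.png

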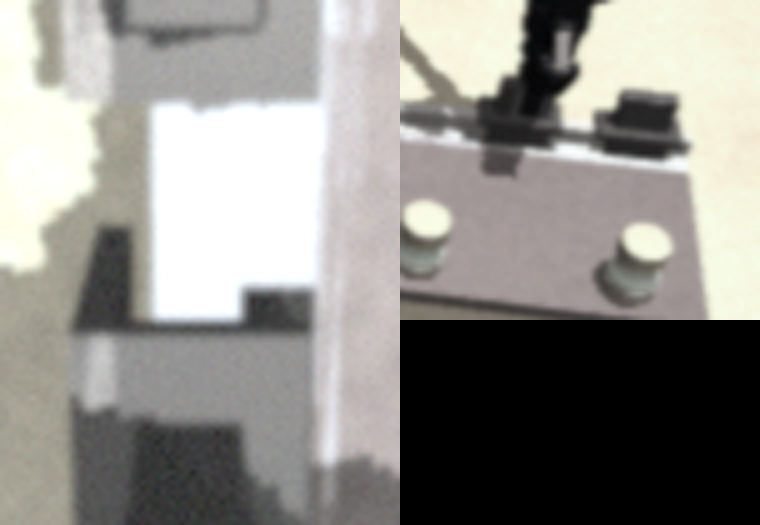

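```bash
python3 -c "
from h import *
print(bot.finish_job())"
```

```text
the job is handed in; nothing more can be done
None
```

I picked the label holder from the tray and pushed its tongue into the slot with the label face in front of the lip. I handed the job in at about 11 s, with the gripper still closed on it and pressing down. The system gives no verdict.

**Last checks:**
- **Seating:** The spring was first felt at a TCP height of about 0.115–0.116 m. The hard stop came at 0.1088 m, so the spring moved about 6–7 mm against the 7 mm expected. The TCP did not move any further as I pressed harder.
- **Push and grip:** The press on the shelf was about 25 N upward at the wrist. The grip was set to 80 N and the jaws held at about 11 mm on the 12 mm rib. The tool was vertical to within about 0.001 rad.
- **Pictures:** The last pictures show the tongue in the slot, the face in front of the lip, and the bridge level with the holder already fitted.

**What disagreed or was not ideal:**
- **Slot position along the lip:** The wrist camera put the slot centre about 7 mm further to +y than the scene and top cameras did. I set the position from the close wrist view of the gap at the end of the slot, so the holder could be several mm off centre along the lip. The limit is 15 mm.
- **Side force:** There is a steady sideways push of about 11 N at the wrist. It probably comes from the holder touching the lip or slot wall.

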